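Set the sprung tweezers to the gap marks

ROBOT

A 6-joint arm with a two-finger parallel gripper is mounted at the origin on a cart in front of the work surface, level with it; the furniture and walls round the work are solid. World frame = base frame: x ahead of the robot, y to its left, z up, the work surface at z = 0. Lengths are in mm, angles in rad, forces in N, time in s.
With the tool pointing down it reaches from about 350 to 875 mm from the base axis. Payload 4.2 kg.
Tool frame: the origin (TCP) lies between the finger pads; the fingertips stand 25 mm ahead of it and the grasp point (between the pads) lies 6 mm ahead of it; z points along the fingers, y is the line along which they close (so a half turn about z gives the same grasp; the last joint's range is limited). The gripper opens to 85 mm and grips with 20 to 120 N. Pads are 22 mm wide; open, the fingers measure 114 mm over their backs; the gripper's body (76 mm by 85 mm) begins 54 mm behind the grasp point. The pads swing forward as they close: fully open they stand 13 mm farther back than shut.
Start: joints at [1.496, 0.385, 0.008, 0, -1.194, -0.259], TCP at [204.74, 590.492, 256.312] pointing down, gripper open.
Joint ranges: [-3.14, 3.14], [-1.21, 2.06], [-1.07, 1.41], [-3.16, 2.05], [-2.99, -0.16], [-3.1, 3.1]. Speed limits (rad/s): [2.79, 2.79, 3.14, 3.14, 3.14, 3.14].

INTERFACE

Orientations are given as a unit quaternion [x, y, z, w].
In Python, from bench import arm gives the robot as it stands.
- The arm moves only by the shell command python3 -m pendant 'ROWS'. ROWS is JSON, a list of rows, each a list of 7 numbers: the shift along the tool's x, y, z in m, then the turn, a rotation vector about the tool's x, y, z in degrees, then the finger opening in m, from 0 to 0.0854. In form: [[x, y, z, wx, wy, wz, fingers], ...]. A call has 1 to 12 rows; each row shifts and turns the commanded pose from where the row before left it, along the tool's axes as they then stand; what a row does not reach is not made up. A row lasts 1/10 s, in which the tool goes at most 50 mm and 8.59 degrees, less where a joint would pass 70% of its speed; a pose out of reach is approached as far as the arm can. A call is refused whole if a number of a shift passes 0.05 or a number of a turn 8.59, either way. A call with a gripper value outside its range is refused whole. The fingers move at their own pace and stop on an object; the grip force is fixed at half the most. Time passes only in rows, so rows that do not move let the fingers close. It gives the time, the measured TCP pose, the force, the opening and the grip force at its end, in the units of the state.
- arm.read_state(): the state, without advancing time (a new reading comes with each control period).
- arm.get_image(name): name is "scene" or "side" or "wrist"; returns a dict with "image" (420x560x3 uint8, red, green, blue), "fx", "fy", "cx", "cy" (pixels), "xyz" and "rotation" of the camera in the world. Camera axes: x right, y down, z forward; pixel columns grow to the right and rows downward; lengths in mm; the calibration is good to about 2 mm. A picture is of the moment at which its call begins. There is no depth.
- arm.job_done(): hands the job in; it is judged then, once.
The state is a dict: "clock": time; "joints": joint angles; "joint_vel": joint speeds; "joint_efforts": joint torques, N m; "position": TCP position; "ee_rot": TCP orientation; "contact_force": force on the tool from outside, world axes, zero at the start; "wrist_torque": the same for the moment, N m; "gripper_width": finger opening in mm; "grasp_force": force on a finger pad.
Only numpy, scipy, OpenCV 4.12 (cv2) and the standard library are available. Lean on these libraries where they do the work, as an engineer would, in place of code of your own. Each camera call takes 0.05 s, during which the arm holds its last target. There are 200 camera calls.

TASK

On the green setting stand, take the red crank knob and wind the black wheel clockwise (seen from above) through its full turn until it comes up against its stop, which runs the white gauge in under the open tweezer tips. Then let go of the knob and squeeze the tweezers by their blue thumb rests until the gap between the tips matches the spacing of the two red lines on the gauge, never letting the tips close on each other, and finish still holding that gap steady. Leave everything else on the bench where it lies.

Things in the scene. Friction and masses are not known exactly. Their poses are not given: they have to be found in the camera images.
- stand: Gap-setting stand fixed to the bench, green base 124 x 284 x 12 mm. Origin on the bench, z up. Tweezers lie along its y: grey clamp post (30 x 36 mm, 78 mm high) at y = +147 mm, tips toward -y, crank wheel at y = -70 mm. The blades close along its x. Yaw -1.4 to -0.75 rad: the tail lies away from the robot, the wheel near it, x points to the right. Its highest point is the knob, 84 mm.
- squeeze_point (a point): Midway between the blue thumb rests; at (0, 60, 60) mm of the stand. Rests: upright ribs 52 to 68 mm above the bench. Width over both, along the stand's x: 36 mm free, 28 mm at a tip gap of 10 mm; 1 mm less width closes the tips 1.73 mm. Free space below down to the base (12 mm). Squeeze from above, fingers closing along the stand's x.
- blade_left: Steel tweezer blade on the stand's -x side (the left one), 130 mm from its spring pivot in the clamp post (its origin, at (0, 135, 60) mm of the stand) to the tip, 3 mm thick; thumb rest 75 mm from the pivot. Springs open by itself; takes 1.3 N at the thumb rest to start moving and 5 N at a tip gap of 10 mm.
- blade_right: The same blade mirrored, on the stand's +x side.
- tip_left (a point): Inner face of the left blade's tip, 60 mm above the bench. Tip gap = distance between tip_left and tip_right: 24 mm when free, 10 mm when it matches the red lines.
- tip_right (a point): Inner face of the right blade's tip.
- crank_wheel (a joint): Angle of the black wheel (72 mm across, top 48 mm above the bench), rad, growing clockwise seen from above. Range 0 to 6.7, where it meets its stop; starts between 0.2 and 0.5. Stays where it is left; 1 to 2 N at the knob turns it. A rack under it moves the gauge 4.8 mm along the stand's +x per rad.
- wheel_centre (a point): Centre of the wheel's top face, at (0, -70, 48) mm of the stand.
- knob_top (a point): Centre of the top of the red crank knob, 84 mm above the bench: an upright round pin, 13 mm diameter, 36 mm high, on the wheel 25 mm from its axis. It revolves freely on its own pin, so fingers that grip it can keep their direction while they carry it round the wheel's axis.
- gauge_lines (a point): Point midway between the two red lines on the white gauge plate (34 x 32 mm, top 53 mm above the bench). The lines run along the stand's y, 10 mm apart. With the wheel at its stop this point lies midway between the tips and 6 mm below them; at the start it is about 30 mm to the left (stand -x).
- solder_tin: Loose bystander: round pale tin, 56 mm across, 28 mm high, to the left of the stand beyond a red hose; origin at its underside.

How it is judged (in metres and radians):
On the way, in this order (a step that is already met when the one before it is completed fails the run):
1. the wheel is wound to its stop (within 0.3 rad), the tweezers still open (value of joint crank_wheel above 6.4 rad and distance between tip_left and tip_right above 0.018 m), for 0.2 s.
2. the tweezers are squeezed between the fingers to a tip gap of 10 mm, within 2.5 mm (distance between tip_left and tip_right between 0.0075 and 0.0125 m and contact force between the fingers and blade_left above 1 N and contact force between the fingers and blade_right above 1 N), for 0.5 s.
At the end, for the whole second after the job is handed in: The wheel is within 0.3 rad of its stop and the gripper still squeezes both blades (more than 1 N on each), holding the tip gap at 10 mm within 2.5 mm with the blades still (each turning slower than 0.1 rad/s) (all of step 2 and value of joint crank_wheel above 6.4 rad and angular speed of each of blade_left, blade_right below 0.1 rad/s); the arm keeps its last pose, push and grip.
It fails at once if the tips close on each other (gap under 3 mm) (distance between tip_left and tip_right below 0.003 m).
It fails at once if solder_tin is pushed more than 20 mm (distance of solder_tin from where it was at the start of the episode above 0.02 m).
It also fails if it takes over 64 s, if anything falls off the work surface, if the arm or the gripper's body presses on something with over 40 N, if the wrist force passes 120 N, or if a joint passes its speed limit or range.

## Working session

There is one attempt and no reset: what is moved stays moved. The work goes in short steps, Python scripts to look and compute and a shell command to move; the robot and the scene stay as the last step left them, time stands still between calls to the robot, and variables do not carry over. Pictures are saved under pics/ and viewed, at most 10 in all, crops included, and the job is handed in when it is done.

```bash
ls; mkdir -p pics
python3 - <<'E'
from bench import arm
import cv2,json
s=arm.read_state();print(s)
for n in ("scene","side","wrist"):
    d=arm.get_image(n);cv2.imwrite(f"pics/{n}0.png",d["image"][:,:,::-1]);print(n,d["fx"],d["fy"],d["cx"],d["cy"],d["xyz"],d["rotation"])
E
```

```text
pics
{'clock': 0.0, 'joints': array([ 1.49563319e+00,  3.85533053e-01,  6.64807377e-03, -4.86087388e-04,
       -1.19398356e+00, -2.58585482e-01]), 'joint_vel': array([-1.23209914e-03,  2.53514081e-03, -7.33178837e-05,  1.16218519e-03,
        1.50898955e-03,  9.24300945e-05]), 'joint_efforts': array([ 9.68204768e-04, -3.92288840e+01,  1.88397628e+01,  4.18595999e+00,
       -4.70694155e-03,  5.11492971e-06]), 'position': array([204.56093051, 590.02847078, 255.24632539]), 'ee_rot': array([ 9.86093312e-01, -1.66189219e-01, -1.30060543e-04,  1.05244288e-03]), 'contact_force': array([ 0.50745739, -1.16723106, -0.22235614]), 'wrist_torque': array([-0.03091024, -0.00449671,  0.0223495 ]), 'grasp_force': 0.0, 'gripper_width': 85.42602978541463}
scene 476.13736110155133 476.13736110155133 277.109518496742 215.2823815905027 [ 91.11520985 330.22457333 526.14963738] [-0.30451924  0.82037567 -0.45154455  0.17423927]
side 507.91310599376857 507.91310599376857 282.138577434615 210.9316335043101 [ 316.67835495 -964.93838121  672.28343238] [ 0.88145262 -0.1462359   0.06614439 -0.44416356]
wrist 342.9692758063403 342.9692758063403 274.0182943666672 208.7613223073668 [279.30535726 563.33529188 372.98712628] [-0.57223227  0.80508965  0.12691935 -0.0909525 ]
```

View pics/scene0.png

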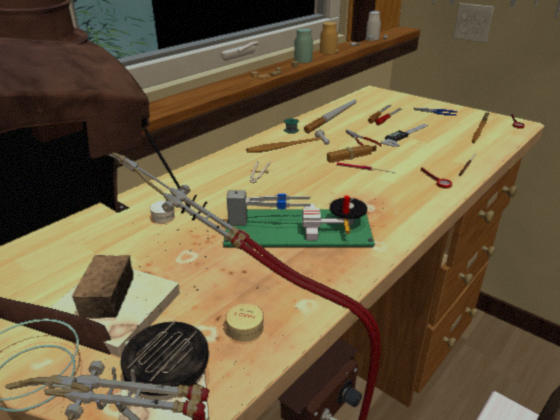

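View pics/side0.png

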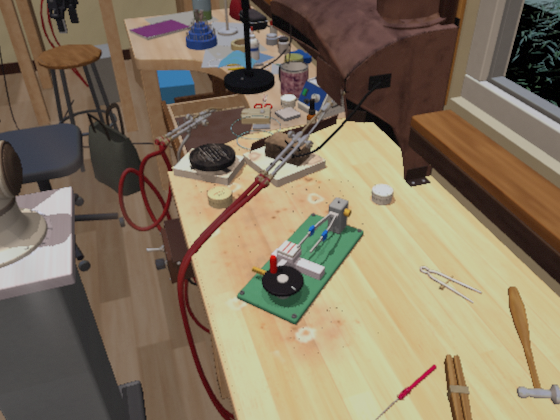

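The scene view shows the stand centred at about (300,220), with the wheel at (348,208), knob at (347,203), clamp post at (237,207) and blue rests at (282,201). The side view has the wheel at (283,280), knob at (273,263), post at (340,215) and blue rests at (312,230) and (323,236). The hose and tin are to the left of the stand.

```bash
cat > h.py <<'E'
import numpy as np,cv2
from scipy.spatial.transform import Rotation as R
from bench import arm
def ray(d,u,v):
    r=R.from_quat(d["rotation"]).apply([(u-d["cx"])/d["fx"],(v-d["cy"])/d["fy"],1]);return np.array(d["xyz"]),r/np.linalg.norm(r)
def plane(d,p,z):
    o,r=ray(d,*p);return o+r*(z-o[2])/r[2]
def tri(d1,p1,d2,p2):
    (a,u),(b,v)=ray(d1,*p1),ray(d2,*p2)
    s=np.linalg.lstsq(np.c_[u,-v],b-a,rcond=None)[0];x,y=a+s[0]*u,b+s[1]*v
    return (x+y)/2,np.linalg.norm(x-y)
def proj(d,P):
    q=R.from_quat(d["rotation"]).inv().apply(np.array(P)-d["xyz"]);return np.array([d["cx"]+d["fx"]*q[0]/q[2],d["cy"]+d["fy"]*q[1]/q[2]])
def blobs(d,lo,hi,box,n=3):
    x0,y0,x1,y1=box;h=cv2.cvtColor(d["image"],cv2.COLOR_RGB2HSV)
    if isinstance(lo,str): pass
    m=np.zeros(h.shape[:2],np.uint8);m[y0:y1,x0:x1]=cv2.inRange(h,lo,hi)[y0:y1,x0:x1]
    c,_=cv2.findContours(m,cv2.RETR_EXTERNAL,cv2.CHAIN_APPROX_NONE)
    return m,sorted(c,key=cv2.contourArea,reverse=True)[:n]
E
python3 - <<'E'
from h import *
box={"scene":(215,180,385,260),"side":(230,190,375,325)}
D={n:arm.get_image(n) for n in box}
for n,d in D.items():
    b=box[n]
    m,c=blobs(d,(60,90,30),(90,255,255),b)
    pts=np.vstack([x for x in c if cv2.contourArea(x)>15]);hull=cv2.convexHull(pts)
    q=cv2.approxPolyDP(hull,5,True)[:,0]
    print(n,"green",[(tuple(p.tolist()),plane(D[n],p,12)[:2].round(0).tolist()) for p in q])
    for nm,lo,hi in (("blue",(105,150,60),(130,255,255)),("red",(0,200,120),(4,255,255)),("black",(0,0,0),(180,255,45)),("grey",(0,0,50),(180,60,180))):
        m,c=blobs(d,lo,hi,b,4)
        print(nm,[(cv2.contourArea(x),cv2.boundingRect(x),np.round(x[:,0].mean(0),1).tolist()) for x in c])
E
python3 -c "
import cv2
a=cv2.imread('pics/scene0.png')[180:260,215:385];b=cv2.imread('pics/side0.png')[190:325,230:375]
a=cv2.resize(a,None,fx=4,fy=4,interpolation=2);b=cv2.resize(b,None,fx=4,fy=4,interpolation=2)
cv2.imwrite('pics/ca.png',a);cv2.imwrite('pics/cb.png',b)"
```

```text
scene green [((373, 244), [433.0, -323.0]), ((224, 241), [650.0, -151.0]), ((247, 210), [695.0, -259.0]), ((365, 214), [500.0, -403.0])]
blue [(74.0, (277, 194, 9, 15), [281.0, 200.2])]
red [(8.5, (345, 196, 5, 5), [346.8, 197.5])]
black [(395.5, (330, 199, 37, 21), [347.7, 209.1])]
grey [(871.5, (215, 190, 66, 40), [248.0, 206.1]), (430.5, (302, 209, 42, 32), [318.0, 221.6]), (78.0, (282, 193, 29, 20), [296.0, 201.4]), (40.5, (215, 225, 14, 11), [220.8, 230.3])]
side green [((362, 232), [721.0, -244.0]), ((295, 323), [510.0, -426.0]), ((238, 297), [434.0, -337.0]), ((310, 216), [640.0, -157.0])]
blue [(23.0, (322, 230, 6, 11), [324.3, 235.0]), (19.5, (309, 226, 6, 9), [311.5, 229.6])]
red [(49.5, (270, 256, 6, 17), [272.3, 263.3])]
black [(879.0, (262, 266, 41, 31), [282.0, 280.9])]
grey [(544.0, (314, 198, 34, 36), [333.0, 216.7]), (506.0, (276, 231, 49, 49), [301.8, 260.0]), (89.5, (276, 274, 13, 10), [282.2, 278.3]), (43.0, (309, 236, 14, 17), [315.9, 244.0])]
```

View pics/cb.png

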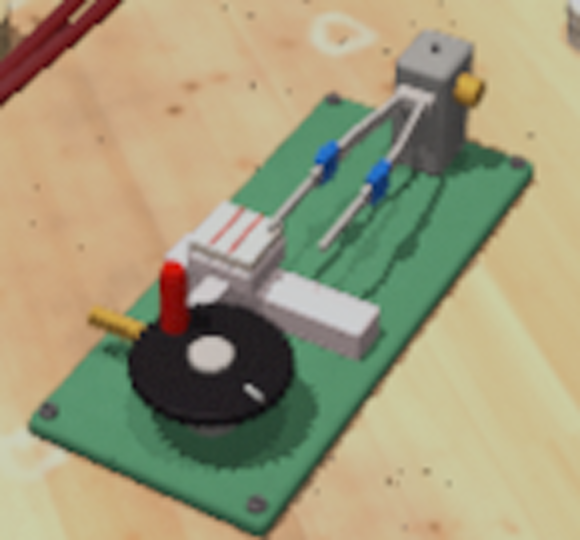

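The crop shows the base corners at side pixels (237.5,297), (296,324), (363,231) and (312.5,214). The knob top is at (273.5,256), the hub at (282.8,278.3), and the blue rests and open tips are clear.

Run:
```python
from h import *
D={n:arm.get_image(n) for n in("scene","side")}
S,T=D["side"],D["scene"]
# stand frame pts: base corners near-left(-62,-142) near-right(62,-142) far-right far-left
loc=[(-62,-142),(62,-142),(62,142),(-62,142)]
def fit(A,B):
    A,B=np.array(A,float),np.array(B,float);a,b=A-A.mean(0),B-B.mean(0)
    th=np.arctan2((a[:,0]*b[:,1]-a[:,1]*b[:,0]).sum(),(a*b).sum())
    Q=np.array([[np.cos(th),-np.sin(th)],[np.sin(th),np.cos(th)]]);t=B.mean(0)-Q@A.mean(0)
    return th,t,np.linalg.norm((Q@A.T).T+t-B,axis=1)
ps=[plane(S,p,12)[:2] for p in[(237.5,297),(296,324),(363.3,231.2),(312.5,213.8)]]
print("side",fit(loc,ps))
pt=[plane(T,p,12)[:2] for p in[(373,244),(365.5,214),(224,241)]]
print("scene",fit([loc[0],loc[1],loc[3]],pt))
th,t,e=fit(loc+[loc[0],loc[1],loc[3]],ps+pt);print("both",th,t,e)
print("knob tri",tri(S,(273.5,256),T,(347,195.5)))
print("knob plane",plane(S,(273.5,256),84),plane(T,(347,195.5),84))
print("hub",plane(S,(282.75,278.3),48))
Q=np.array([[np.cos(th),-np.sin(th)],[np.sin(th),np.cos(th)]])
print("wheel",Q@[0,-70]+t,"sq",Q@[0,60]+t)
for b in[(324.3,235),(311.5,229.6)]: print("blue",plane(S,b,60),Q.T@(plane(S,b,60)[:2]-t))
for n,d in D.items():
    for l in [(0,-70,48),(-62,-142,12),(0,60,60)]: print(n,l,proj(d,[*(Q@l[:2]+t),l[2]]).round(1))
```

```text
side (np.float64(-0.8584395491458977), array([ 579.3417704 , -289.76032213]), array([2.3371278 , 1.69197844, 2.93707683, 2.32211271]))
scene (np.float64(-0.9257777490554566), array([ 577.70149134, -280.4479623 ]), array([ 8.5277025 , 12.32290359,  6.81418013]))
both -0.8910170832377424 [ 578.44790136 -285.02397856] [11.39336088  7.41498826  3.42332645  4.47269078  4.97557701 20.71866053
  3.79744766]
knob tri (array([ 503.26107882, -332.79971265,   85.04570681]), np.float64(1.0229395517190738))
knob plane [ 504.1080332  -331.30102549   84.        ] [ 503.56938399 -334.09907664   84.        ]
hub [ 513.12159589 -353.49878213   48.        ]
wheel [ 524.00809566 -329.02747337] sq [ 625.11059195 -247.30669729]
blue [ 620.80336391 -280.50746626   60.        ] [23.11300464 35.77950681]
blue [ 603.82693568 -257.19565345   60.        ] [-5.68860581 37.23104653]
scene (0, -70, 48) [335.4 209.4]
scene (-62, -142, 12) [375.7 243.9]
scene (0, 60, 60) [267.7 203.4]
side (0, -70, 48) [284.2 267.8]
side (-62, -142, 12) [233.6 293.6]
side (0, 60, 60) [319.9 224.3]
```

View pics/ca.png

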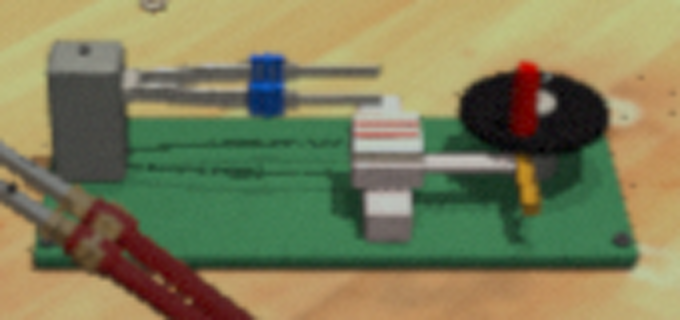

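The scene crop gives base top corners at (373.7,243.7), (369.5,208.7) and (223.7,243.7), the hub at about (351.2,205), and rests at (281.5,200). The base isn't centred on the origin: the hub-to-rests distance comes out at 130 mm, as it should.

Run:
```python
from h import *
S,T=arm.get_image("side"),arm.get_image("scene")
hub=tri(S,(282.75,278.3),T,(351.2,205));print("hub",hub,plane(T,(351.2,205),48))
kn=tri(S,(273.5,256.3),T,(347,196.5));print("knob",kn)
bm=tri(S,(317.9,232.3),T,(281.5,200.5));print("blue mid",bm)
pt=[plane(T,p,12)[:2] for p in[(373.7,243.7),(369.5,208.7),(223.7,243.7)]];print(pt)
v=bm[0]-hub[0];print(np.linalg.norm(v[:2]),"yaw",np.arctan2(v[1],v[0])-np.pi/2, "scene base yaw",np.arctan2(*(pt[2]-pt[0])[::-1])-np.pi/2)
k=kn[0]-hub[0];print("knob r",np.linalg.norm(k[:2]),np.arctan2(k[1],k[0]))
# tips and post top in side
print("tips",plane(S,(230+272/4,190+230/4),60),plane(S,(230+322/4,190+245/4),60),plane(T,(215+380/4,180+71/4),60),plane(T,(215+380/4,180+100/4),60))
s=arm.read_state();print(R.from_quat(s["ee_rot"]).as_matrix().round(3))
```

```text
hub (array([ 509.74950231, -358.37755975,   51.46641099]), np.float64(4.523629892338703)) [ 509.91237506 -362.32116904   48.        ]
knob (array([ 503.10635877, -332.18558008,   83.51512055]), np.float64(1.8303245291798507))
blue mid (array([ 611.11115791, -271.04037817,   61.435262  ]), np.float64(1.0729920694720883))
[array([ 432.15528707, -324.28930083]), array([ 504.24107198, -426.2374852 ]), array([ 644.38364277, -144.93449361])]
133.79823807285356 yaw -0.8595837645029621 scene base yaw -0.8691521377110225
knob r 27.021309279913684 1.8191911047490454
tips [ 561.45389129 -298.0471178    60.        ] [ 579.39661481 -315.41545538   60.        ] [ 576.20947363 -316.46009687   60.        ] [ 559.30975061 -294.61525974   60.        ]
[[ 0.945 -0.328 -0.   ]
 [-0.328 -0.945 -0.   ]
 [ 0.     0.    -1.   ]]
```

Run:
```python
from h import *
S,T=arm.get_image("side"),arm.get_image("scene")
print("torch joint",tri(S,(263,181),T,(240,238)))
print("torch tip",tri(S,(345,103),T,(112,154)))
print("machine foot",plane(S,(416,182),0),plane(T,(122,207),0))
print("hose mid",tri(S,(212,215),T,(330,290)), "tin",plane(S,(219,197),28),plane(T,(244,318),28))
for P in[(205,590,255),(430,430,255),(610,0,255),(560,250,255),(503,-332,255)]: print(P,proj(S,P).round(),proj(T,P).round())
```

```text
torch joint (array([ 554.05599979, -102.96505136,   87.51288199]), np.float64(0.6638793684764934))
torch tip (array([767.53869593, -28.705586  , 198.42576708]), np.float64(1.478365060955721))
machine foot [ 932.38304486 -101.32496948    0.        ] [ 923.99580753 -108.35575735    0.        ]
hose mid (array([ 418.16771341, -139.51182734,   44.56450548]), np.float64(35.82432712570806)) tin [467.41565451 -44.70307963  28.        ] [467.77962328 -19.80365754  28.        ]
(205, 590, 255) [69. 24.] [-2524.  3489.]
(430, 430, 255) [158.  32.] [-282.  486.]
(610, 0, 255) [272.  83.] [151. 155.]
(560, 250, 255) [221.  48.] [-32. 253.]
(503, -332, 255) [270. 173.] [353. 107.]
```

View pics/wrist0.png

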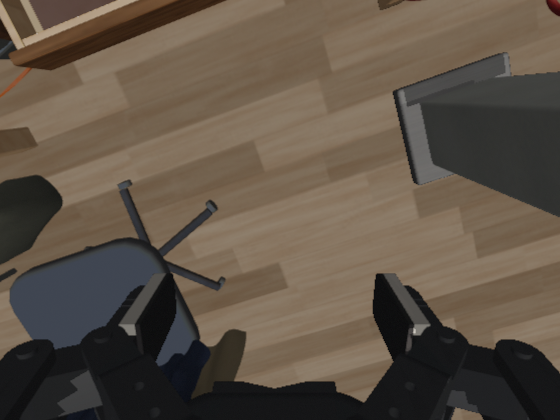

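The wrist view shows only the floor and the open fingers, so it doesn't help here. Stand: yaw ≈ -0.865, wheel centre ≈ (513,-354), knob ≈ (503,-332). The torch is below the swing height, so I'll swing the base along an arc.

```bash
python3 -m pendant '[[0.045,0.0016,0,0,0,4.13,0.0854],[0.045,0.0016,0,0,0,4.13,0.0854],[0.045,0.0016,0,0,0,4.13,0.0854],[0.045,0.0016,0,0,0,4.13,0.0854],[0.045,0.0016,0,0,0,4.13,0.0854],[0.045,0.0016,0,0,0,4.13,0.0854],[0.045,0.0016,0,0,0,4.13,0.0854],[0.045,0.0016,0,0,0,4.13,0.0854],[0.045,0.0016,0,0,0,4.13,0.0854],[0.045,0.0016,0,0,0,4.13,0.0854],[0.045,0.0016,0,0,0,4.13,0.0854],[0.045,0.0016,0,0,0,4.13,0.0854]]'
```

```text
clock: 1.75
position: [583.2, 225.9, 256.3]
ee_rot: [0.825, -0.565, 0.0, -0.0]
contact_force: [0.8, 0.2, 0.6]
gripper_width: 85.5
grasp_force: 0.0
```

```bash
cat > st.py <<'E'
import sys
from h import *
# usage: st.py x y z [yaw] : shift in tool axes (mm) and turn(deg) to reach target TCP
s=arm.read_state();M=R.from_quat(s["ee_rot"])
t=np.array([float(a) for a in sys.argv[1:4]]);yaw=-0.865
Yt=-np.array([np.cos(yaw),np.sin(yaw),0]);Zt=np.array([0,0,-1.]);Q=R.from_matrix(np.c_[np.cross(Yt,Zt),Yt,Zt])
print("shift",M.inv().apply(t-s["position"]).round(1),"turn",np.degrees((M.inv()*Q).as_rotvec()).round(2),"pos",s["position"].round(1),"q",s["joints"].round(2),"F",s["contact_force"].round(1))
E
python3 -m pendant '[[0.045,0.0016,0,0,0,4.13,0.0854],[0.045,0.0016,0,0,0,4.13,0.0854],[0.045,0.0016,0,0,0,4.13,0.0854],[0.045,0.0016,0,0,0,4.13,0.0854],[0.045,0.0016,0,0,0,4.13,0.0854],[0.045,0.0016,0,0,0,4.13,0.0854],[0.045,0.0016,0,0,0,4.13,0.0854],[0.045,0.0016,0,0,0,4.13,0.0854],[0.045,0.0016,0,0,0,4.13,0.0854],[0.045,0.0016,0,0,0,4.13,0.05],[0.04,0.0016,0,0,0,4.13,0.05],[0.0,0.0,0,0,0,4.13,0.05]]'; python3 st.py 503 -332 150
```

```text
clock: 2.95
position: [570.4, -254.3, 256.3]
ee_rot: [-0.509, 0.86, -0.0, -0.0]
contact_force: [0.7, 0.9, 0.6]
gripper_width: 50.0
grasp_force: 0.0
shift [100.5  21.7 106.4] turn [ 2.000e-02 -4.000e-02  2.082e+01] pos [ 570.4 -254.3  256.3] q [-0.16  0.38  0.01  0.   -1.19 -0.34] F [0.7 0.9 0.6]
```

```bash
python3 -m pendant '[[0,0,0,0,0,6.94,0.05],[0,0,0,0,0,6.94,0.05],[0,0,0,0,0,6.94,0.05],[0.034,-0.005,0.02,0,0,0,0.05],[0.034,-0.005,0.03,0,0,0,0.05],[0.0337,-0.0052,0.03,0,0,0,0.05],[0,0,0.0264,0,0,0,0.05],[0,0,0,0,0,0,0.05]]'; python3 st.py 503 -332 79
python3 - <<'E'
from h import *
for n in("scene","side","wrist"):
    d=arm.get_image(n);i=d["image"][:,:,::-1]
    if n!="wrist":
        c={"scene":(240,150,400,250),"side":(230,200,370,320)}[n];i=cv2.resize(i[c[1]:c[3],c[0]:c[2]],None,fx=3,fy=3)
    cv2.imwrite(f"pics/{n}1.png",i)
a=[cv2.imread(f"pics/{n}1.png") for n in("scene","side","wrist")]
a=[cv2.resize(x,(400,300)) for x in a]
cv2.imwrite("pics/m1.png",np.vstack([np.hstack(a[:2]),np.hstack([a[2],a[2]*0])]))
E
```

```text
clock: 3.75
position: [502.6, -328.1, 146.1]
ee_rot: [-0.349, 0.937, 0.003, -0.003]
contact_force: [0.3, 0.2, -1.3]
gripper_width: 50.0
grasp_force: 0.0
shift [ 2.  -3.7 67.1] turn [ 0.44 -0.2   0.35] pos [ 502.6 -328.1  146.1] q [-0.31  0.44 -0.2  -0.   -0.94 -0.55] F [ 0.3  0.2 -1.3]
```

View pics/m1.png

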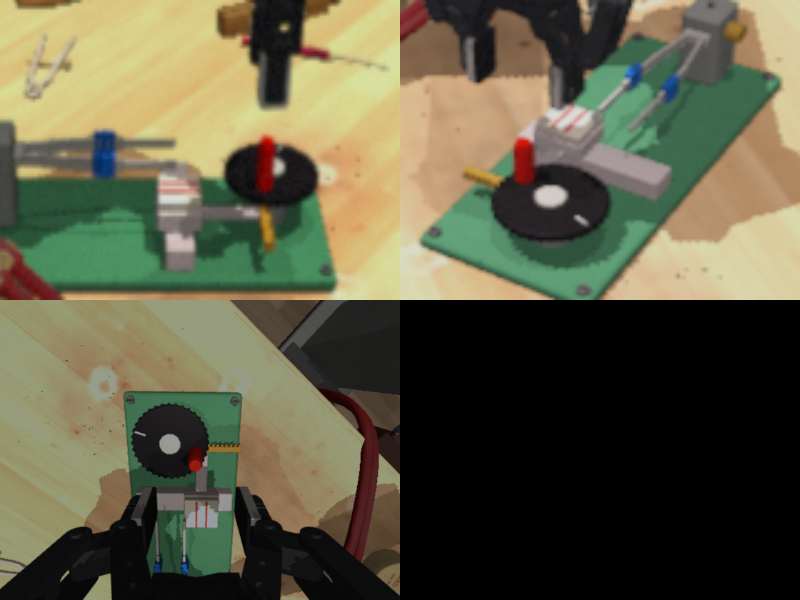

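The montage shows the fingers descending in line with the knob, which is centred between them in the wrist view at about full-frame (273,232). The hub is at (237,201), and the gauge is still to the left of the open tips.

Run:
```python
from h import *
d=arm.get_image("wrist")
m,c=blobs(d,(0,200,60),(5,255,255),(230,180,320,260),2)
for x in c: print("red",cv2.contourArea(x),cv2.boundingRect(x))
x,y,w,h=cv2.boundingRect(c[0]);yb=y+h
for p in[(x+w/2,yb-w/2),(273,232)]:print("knob",p,plane(d,p,84))
m,c=blobs(d,(0,0,90),(180,60,255),(215,180,258,222),2)
for x in c: print("hub",cv2.contourArea(x),cv2.minEnclosingCircle(x),plane(d,cv2.minEnclosingCircle(x)[0],49))
m,c=blobs(d,(105,150,40),(130,255,255),(190,330,290,400),2)
for x in c: print("blue",cv2.boundingRect(x),plane(d,x[:,0].mean(0),64))
```

```text
red 469.5 (265, 204, 20, 34)
knob (275.0, 228.0) [ 501.08548356 -334.01115872   84.        ]
knob (273, 232) [ 503.72418234 -333.25500695   84.        ]
hub 613.0 ((238.43548583984375, 200.14515686035156), 14.77424144744873) [ 512.35238928 -356.64284561   49.        ]
blue (254, 355, 11, 31) [ 600.0568003  -262.99412263   64.        ]
blue (216, 354, 12, 28) [ 616.27434708 -285.13115225   64.        ]
```

```bash
python3 -m pendant '[[0,0,0.02,0,0,0,0.05],[0,0,0,0,0,0,0.05],[0,0,0,0,0,0,0.05]]'; python3 st.py 503 -333 79
```

```text
clock: 4.25
position: [506.4, -328.2, 131.1]
ee_rot: [-0.35, 0.937, -0.001, 0.0]
contact_force: [-0.3, 0.7, 0.1]
gripper_width: 49.9
grasp_force: 0.0
shift [ 5.7 -1.3 52.1] turn [-0.08  0.02  0.56] pos [ 506.4 -328.2  131.1] q [-0.31  0.46 -0.21  0.   -0.9  -0.55] F [-0.3  0.7  0.1]
```

Settled. Descend, check, then close.

```bash
python3 -m pendant '[[0.0057,-0.0013,0.02,0,0,0.5,0.05],[0,0,0.02,0,0,0,0.05],[0,0,0.0115,0,0,0,0.05],[0,0,0,0,0,0,0.03],[0,0,0,0,0,0,0.03]]'; python3 st.py 503 -333 79;  python3 -m pendant '[[0,0,0,0,0,0,0.02],[0,0,0,0,0,0,0.011],[0,0,0,0,0,0,0.011],[0,0,0,0,0,0,0.011],[0,0,0,0,0,0,0.011]]'; python3 st.py 503 -333 79
```

```text
clock: 4.75
position: [502.9, -333.3, 79.4]
ee_rot: [-0.346, 0.938, -0.001, 0.0]
contact_force: [-0.0, -0.1, 1.1]
gripper_width: 29.9
grasp_force: 0.0
shift [-0.2  0.2  0.4] turn [-0.09  0.02  0.04] pos [ 502.9 -333.3   79.4] q [-0.32  0.52 -0.26  0.   -0.79 -0.55] F [-0.  -0.1  1.1]
clock: 5.25
position: [502.6, -333.0, 79.7]
ee_rot: [-0.346, 0.938, -0.0, 0.0]
contact_force: [-1.9, 2.4, 7.1]
gripper_width: 11.8
grasp_force: 34.5
shift [-0.4 -0.3  0.7] turn [-0.07  0.03  0.02] pos [ 502.6 -333.    79.7] q [-0.32  0.52 -0.26  0.   -0.79 -0.55] F [-1.9  2.4  7.1]
```

```bash
cat > circ.py <<'E'
import sys
from h import *
# circ.py cx cy phi n step : rows in tool axes (m) along wheel circle
cx,cy,phi,n,st=map(float,sys.argv[1:6]);r=25
s=arm.read_state();M=R.from_quat(s["ee_rot"]);p=s["position"][:2]-[cx,cy]
print("r",np.hypot(*p),"phi",np.arctan2(p[1],p[0]))
a=phi-st*np.arange(n+1);W=np.c_[r*np.cos(a),r*np.sin(a),0*a]
print((M.inv().apply(np.diff(W,axis=0))[:,:2]/1000).round(4).tolist())
E
python3 circ.py 512.7 -355.3 1.99 8 0.25
```

```text
r 24.481881174796026 phi 1.998282647904368
[[-0.0057, -0.0025], [-0.0049, -0.0038], [-0.0038, -0.0049], [-0.0025, -0.0057], [-0.001, -0.0062], [0.0006, -0.0062], [0.0021, -0.0059], [0.0035, -0.0052]]
```

```bash
python3 -m pendant '[[-0.0057,-0.0025,0,0,0,0,0.011],[-0.0049,-0.0038,0,0,0,0,0.011],[-0.0038,-0.0049,0,0,0,0,0.011],[-0.0025,-0.0057,0,0,0,0,0.011]]';python3 -m pendant '[[-0.001,-0.0062,0,0,0,0,0.011],[0.0006,-0.0062,0,0,0,0,0.011],[0.0021,-0.0059,0,0,0,0,0.011],[0.0035,-0.0052,0,0,0,0,0.011],[0,0,0,0,0,0,0.011]]'; python3 circ.py 512.7 -355.3 -0.01 8 0.25
```

```text
clock: 5.65
position: [526.4, -335.9, 79.7]
ee_rot: [-0.346, 0.938, -0.001, -0.0]
contact_force: [-3.7, -4.4, 6.5]
gripper_width: 11.7
grasp_force: 34.5
clock: 6.15
position: [536.6, -357.6, 79.7]
ee_rot: [-0.345, 0.938, -0.0, -0.001]
contact_force: [-4.5, -0.8, 8.0]
gripper_width: 11.8
grasp_force: 34.7
r 24.043909443719013 phi -0.09383303433226525
[[0.0046, -0.0042], [0.0055, -0.0029], [0.0061, -0.0014], [0.0062, 0.0001], [0.006, 0.0017], [0.0054, 0.0031], [0.0045, 0.0043], [0.0033, 0.0053]]
```

```bash
python3 -m pendant '[[0.0046,-0.0042,0,0,0,0,0.011],[0.0055,-0.0029,0,0,0,0,0.011],[0.0061,-0.0014,0,0,0,0,0.011],[0.0062,0.0001,0,0,0,0,0.011],[0.006,0.0017,0,0,0,0,0.011],[0.0054,0.0031,0,0,0,0,0.011],[0.0045,0.0043,0,0,0,0,0.011],[0.0033,0.0053,0,0,0,0,0.011],[0,0,0,0,0,0,0.011]]'; python3 circ.py 512.5 -356 -2.01 12 0.25
```

```text
clock: 7.05
position: [501.8, -379.3, 79.7]
ee_rot: [-0.346, 0.938, -0.001, 0.001]
contact_force: [-1.2, -1.1, 6.6]
gripper_width: 11.8
grasp_force: 34.7
r 25.641408599465905 phi -2.0001245825629708
[[0.0018, 0.006], [0.0003, 0.0062], [-0.0012, 0.0061], [-0.0027, 0.0056], [-0.004, 0.0048], [-0.0051, 0.0036], [-0.0058, 0.0023], [-0.0062, 0.0008], [-0.0062, -0.0008], [-0.0058, -0.0023], [-0.005, -0.0037], [-0.004, -0.0048]]
```

```bash
python3 -m pendant '[[0.0018,0.006,0,0,0,0,0.011],[0.0003,0.0062,0,0,0,0,0.011],[-0.0012,0.0061,0,0,0,0,0.011],[-0.0027,0.0056,0,0,0,0,0.011],[-0.004,0.0048,0,0,0,0,0.011],[-0.0051,0.0036,0,0,0,0,0.011],[-0.0058,0.0023,0,0,0,0,0.011],[-0.0062,0.0008,0,0,0,0,0.011],[0,0,0,0,0,0,0.011]]'; python3 circ.py 512.5 -356 -4.01 5 0.12
```

```text
clock: 7.95
position: [496.4, -336.5, 79.6]
ee_rot: [-0.346, 0.938, -0.0, 0.0]
contact_force: [-0.5, 2.8, 10.1]
gripper_width: 11.8
grasp_force: 35.0
r 25.326676837752036 phi 2.2613218728201057
[[-0.003, -0.0002], [-0.0029, -0.0005], [-0.0029, -0.0009], [-0.0027, -0.0012], [-0.0026, -0.0016]]
```

```bash
python3 -m pendant '[[-0.003,-0.0002,0,0,0,0,0.011],[-0.0029,-0.0005,0,0,0,0,0.011],[0,0,0,0,0,0,0.011]]'|egrep 'pos|cont';python3 -m pendant '[[-0.0029,-0.0009,0,0,0,0,0.011],[0,0,0,0,0,0,0.011]]'|egrep 'pos|cont';python3 -m pendant '[[-0.0027,-0.0012,0,0,0,0,0.011],[0,0,0,0,0,0,0.011]]'|egrep 'pos|cont'; python3 circ.py 512.5 -356 -4.49 2 0.12
```

```text
position: [501.4, -333.5, 79.7]
contact_force: [-0.8, 2.4, 10.2]
position: [504.3, -332.4, 79.6]
contact_force: [-0.8, 1.8, 8.1]
position: [504.7, -332.2, 79.6]
contact_force: [-6.8, -1.1, 11.3]
r 25.067869283397624 phi 1.8856759362619218
[[-0.0026, -0.0016], [-0.0024, -0.0018]]
```

```bash
python3 -m pendant '[[-0.0026,-0.0016,0,0,0,0,0.011],[0,0,0,0,0,0,0.011],[0,0,0,0,0,0,0.011],[0,0,0,0,0,0,0.011]]'|egrep 'pos|cont'; python3 circ.py 512.5 -356 -4.6 2 0.12
```

```text
position: [505.0, -332.1, 79.6]
contact_force: [-11.3, -3.7, 13.4]
r 25.041969573924725 phi 1.8756684006505375
[[-0.0024, -0.0018], [-0.0021, -0.0021]]
```

At the stop: the motion has stalled and the force is rising. I'll release the knob, rise, and look.

```bash
python3 -m pendant '[[0.0026,0.0016,0,0,0,0,0.011],[0,0,0,0,0,0,0.03],[0,0,0,0,0,0,0.05],[0,0,0,0,0,0,0.05],[0,0,-0.035,0,0,0,0.05],[0,0,-0.035,0,0,0,0.06],[0,0,0,0,0,0,0.06],[0,0,0,0,0,0,0.06]]'; python3 st.py 611.3 -271.4 150
python3 - <<'E'
from h import *
d=arm.get_image("wrist");i=d["image"][:,:,::-1]
s=arm.get_image("side");j=cv2.resize(s["image"][200:320,230:370,::-1],None,fx=3.5,fy=3.5)
cv2.imwrite("pics/w2.png",np.hstack([cv2.resize(i[150:420,120:420],None,fx=1.4,fy=1.4)[:360],j[:360,:360]]))
m,c=blobs(d,(105,150,40),(130,255,255),(150,300,350,420),2)
for x in c: print("blue",cv2.boundingRect(x))
E
```

```text
clock: 9.85
position: [507.1, -331.3, 148.8]
ee_rot: [-0.346, 0.938, -0.0, 0.001]
contact_force: [0.4, -0.0, -0.7]
gripper_width: 60.5
grasp_force: 0.0
shift [-118.2  -22.    -1.1] turn [-0.05  0.06 -0.  ] pos [ 507.1 -331.3  148.8] q [-0.31  0.45 -0.19 -0.   -0.94 -0.55] F [ 0.4 -0.  -0.7]
blue (259, 359, 10, 28)
blue (220, 359, 12, 23)
```

View pics/w2.png

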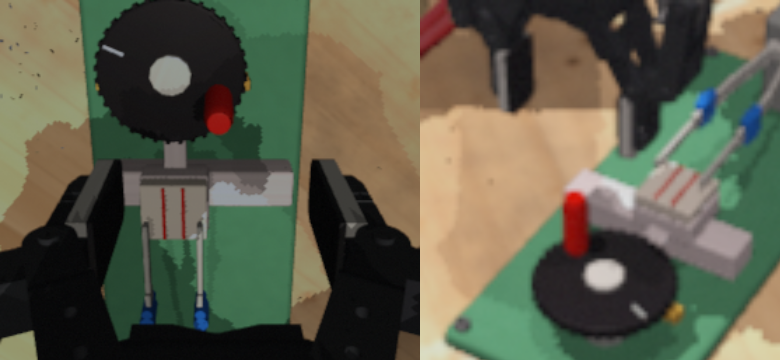

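The gauge now sits under the open tips with its lines between them, and the knob is free. Moving over the thumb rests.

```bash
python3 -m pendant '[[-0.04,-0.007,0,0,0,0,0.06],[-0.04,-0.008,0,0,0,0,0.06],[-0.038,-0.007,0,0,0,0,0.06],[0,0,0,0,0,0,0.06],[0,0,0,0,0,0,0.06],[0,0,0,0,0,0,0.06]]'; python3 st.py 611.3 -271.4 66
python3 - <<'E'
from h import *
S,T=arm.get_image("side"),arm.get_image("scene")
b=[]
for n,d,x in(("side",S,(295,215,345,250)),("scene",T,(265,185,295,215))):
    m,c=blobs(d,(105,150,60),(130,255,255),x,3);print(n,[(cv2.contourArea(k),cv2.boundingRect(k)) for k in c])
i=np.hstack([cv2.resize(T["image"][130:250,220:360],None,fx=2.8,fy=2.8),cv2.resize(S["image"][160:280,250:390],None,fx=2.8,fy=2.8)])
cv2.imwrite("pics/m3.png",i[:,:,::-1])
E
```

```text
clock: 10.55
position: [609.6, -271.9, 147.1]
ee_rot: [-0.345, 0.938, 0.001, -0.001]
contact_force: [-0.6, -0.4, 0.4]
gripper_width: 59.8
grasp_force: 0.0
shift [-1.8 -0.9 81.1] turn [ 0.13 -0.1  -0.04] pos [ 609.6 -271.9  147.1] q [-0.18  0.54 -0.02 -0.   -1.01 -0.69] F [-0.6 -0.4  0.4]
side [(24.0, (322, 231, 5, 10)), (18.5, (309, 226, 5, 9))]
scene [(75.0, (277, 194, 9, 15))]
```

View pics/m3.png

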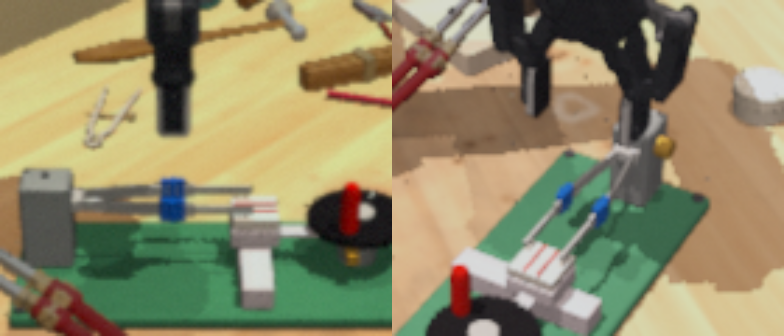

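Fingers straddle the blue rests. Descending.

```bash
python3 -m pendant '[[-0.0018,-0.0009,0.02,0,0,0,0.06],[0,0,0.03,0,0,0,0.06],[0,0,0.02,0,0,0,0.06],[0,0,0.011,0,0,0,0.06],[0,0,0,0,0,0,0.06],[0,0,0,0,0,0,0.042],[0,0,0,0,0,0,0.042],[0,0,0,0,0,0,0.04],[0,0,0,0,0,0,0.038],[0,0,0,0,0,0,0.038]]'; for w in 0.036 0.034 0.032 ; do :; done; python3 st.py 611.3 -271.4 66
```

```text
clock: 11.65
position: [613.0, -271.3, 67.9]
ee_rot: [-0.346, 0.938, -0.0, 0.0]
contact_force: [1.0, 0.4, -0.1]
gripper_width: 38.2
grasp_force: 0.0
shift [1.4 1.  1.9] turn [-0.04  0.03  0.  ] pos [ 613.  -271.3   67.9] q [-0.18  0.63 -0.09  0.   -0.85 -0.69] F [ 1.   0.4 -0.1]
```

```bash
python3 -m pendant '[[0,0,0,0,0,0,0.036],[0,0,0,0,0,0,0.035],[0,0,0,0,0,0,0.034],[0,0,0,0,0,0,0.034],[0,0,0,0,0,0,0.034]]'|egrep 'cont|gri|grasp'; python3 -m pendant '[[0,0,0,0,0,0,0.033],[0,0,0,0,0,0,0.032],[0,0,0,0,0,0,0.031],[0,0,0,0,0,0,0.031],[0,0,0,0,0,0,0.031]]'|egrep 'cont|gri|grasp'
```

```text
contact_force: [-2.2, 0.9, 2.9]
gripper_width: 34.0
grasp_force: 2.2
contact_force: [-3.0, 0.2, 5.3]
gripper_width: 31.5
grasp_force: 3.6
```

Force against width follows the spring (2.2 N at 34 mm, 3.6 N at 31.5 mm), so both blades are being squeezed.

```bash
python3 -m pendant '[[0,0,0,0,0,0,0.03],[0,0,0,0,0,0,0.029],[0,0,0,0,0,0,0.0285],[0,0,0,0,0,0,0.0285],[0,0,0,0,0,0,0.028],[0,0,0,0,0,0,0.028],[0,0,0,0,0,0,0.028]]'|egrep 'cont|gri|grasp'
python3 - <<'E'
from h import *
S,T=arm.get_image("side"),arm.get_image("scene");W=arm.get_image("wrist")
cv2.imwrite("pics/m4.png",np.hstack([cv2.resize(T["image"][180:240,270:340],None,fx=5.5,fy=5.5,interpolation=2),cv2.resize(S["image"][220:280,270:340],None,fx=5.5,fy=5.5,interpolation=2)])[:,:,::-1])
E
```

```text
contact_force: [-3.8, -1.5, 6.6]
gripper_width: 28.0
grasp_force: 4.9
```

View pics/m4.png

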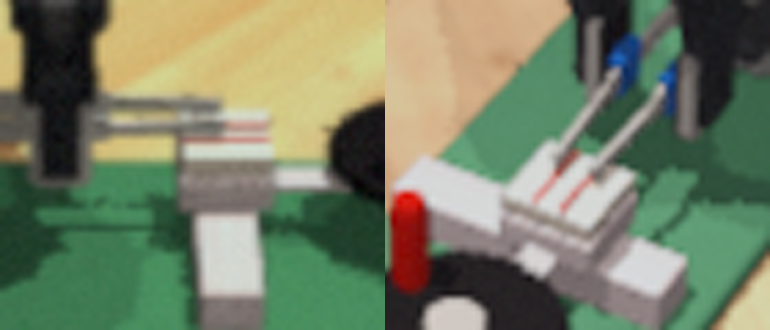

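The tips stand over the two red lines: centre spacing is about 1.25 times the line spacing, which is a 10 mm gap plus 3 mm of blade. Width (28.0 mm) and force (4.9 N) agree. Hold briefly, then hand in.

```bash
python3 -m pendant '[[0,0,0,0,0,0,0.028],[0,0,0,0,0,0,0.028],[0,0,0,0,0,0,0.028],[0,0,0,0,0,0,0.028],[0,0,0,0,0,0,0.028],[0,0,0,0,0,0,0.028],[0,0,0,0,0,0,0.028]]'; python3 -c "
from bench import arm
print(arm.job_done())"
```

```text
clock: 14.2
position: [612.4, -271.8, 67.9]
ee_rot: [-0.346, 0.938, -0.0, -0.0]
contact_force: [-3.5, -1.4, 5.8]
gripper_width: 28.1
grasp_force: 4.9
the job is handed in; nothing more can be done
None
```

I wound the wheel to its stop, released the knob, and handed in at about 14 s with the tweezers held at 28.1 mm over the rests and 4.9 N, which corresponds to a tip gap of about 10 mm; no verdict was returned.

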